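# Right the tipped frit jar in the sloped rack and close its lid

### The job

The tall white jar with the blue label has tipped over against its short neighbour in the sloped jar rack, and its black screw lid has worked loose. Stand it back up in the rack's lane, flat on the sloping floor in the gap between its neighbours, then screw its lid fully tight. Leave the other jars standing where they are.

Things in the scene. Friction and masses are not known exactly. Their poses are not given: they have to be found in the camera images.
- rack: Plywood jar rack fixed to the bench, its place and yaw differing from run to run. Origin on the bench under the lane's centre. End cheeks 12 mm thick stand at y = -256 and +256 mm, tops 105 mm above the bench. The lane between them has a front lip and a back rail, both 35 mm high above the lane floor and 8 mm thick, 60 mm apart.
- lane: The rack's sloping lane. Origin: centre of its flat floor, 52 mm above the bench. y runs along the 500 mm lane; x up the slope, away from the robot (lip to rail: x -30 to +30 mm); z, square to the floor, leans 0.40 rad (23 degrees) from vertical towards the robot and is where upright jars point. Jars slide down against the lip: their origins lie near x = -2 mm.
- jar: The tipped jar, loose: square, white, 56 x 56 mm, 100 mm high, blue label, black lid on top; 128 mm and about 0.45 kg in all. Origin: centre of its underside; z up its axis. It rests on its bottom edge and leans about 0.65 rad from upright towards lane +y, propped on a short jar's lid. Being square it can turn only 4 degrees in the lane, so lip and rail hold it while its lid is turned.
- jar_lid (a joint): Turn of the tall jar's lid, rad: 0 = fully tight (firm stop), growing as it is unscrewed, anticlockwise seen from above the lid; end stop at 2.6. Clockwise closes it. It starts loosened by 1.2 to 2.3 rad, drags with about 0.1 N m, stays where it is left, cannot come off and does not rise noticeably as it turns.
- lid_top (a point): Centre of the top face of the tall jar's lid, on the jar's axis 128 mm above the jar's origin; z points out of the lid along the axis, x and y turn with the lid. The lid is a ribbed black cylinder with a blue dot sticker, 52 mm in diameter and 25 mm high; below it a 3 mm neck, then the jar's square shoulder.
- jar_red: Short jar, red label and red dot on its lid, loose, standing in the lane on the -y side of the gap: 56 x 56 mm, 50 mm high, with a tight black lid 52 mm in diameter, 76 mm tall in all. Origin: centre of its underside; z up its axis. Leave it alone.
- jar_yellow: Short jar, yellow label and yellow dot on its lid, same size and origin as the red one, loose, standing in the lane on the +y side of the gap, in the first or second place. The first of the two props the tipped jar. Leave it alone.
- jar_green: Short jar, green label and green dot on its lid, same size and origin as the red one, loose, standing in the lane on the +y side of the gap, in the first or second place. Leave it alone.
Not all that is in view belongs to the job. Leave any purple look-alike of the jar alone.

How it is judged (in metres and radians):
On the way, in this order (a step that is already met when the one before it is completed fails the run):
1. the tall jar stands flat on the lane floor, between the short jars (angle between the z axis of jar and the z axis of lane, either way round below 0.08 rad and z of lid_top in the frame of lane above 0.12 m and z of jar in the frame of lane below 0.005 m and y of jar in the frame of jar_red above 0.05 m and y of jar in the frame of jar_yellow below -0.05 m and y of jar in the frame of jar_green below -0.05 m), for 0.2 s.
2. its lid is screwed tight (value of joint jar_lid below 0.08 rad), for 0.2 s.
At the end, for the whole second after the job is handed in: The tall jar stands at rest, upright on the lane floor (within 0.08 rad, underside within 5 mm of it), between the red jar and the other two, its lid tight (under 0.08 rad); the short jars stand upright within 25 mm of where they were; the robot touches nothing (all of step 1 and value of joint jar_lid below 0.08 rad and x of jar in the frame of lane between -0.008 and 0.008 m and linear speed of jar below 0.02 m/s and angle between the z axis of each of jar_red, jar_yellow, jar_green and the z axis of lane, either way round below 0.12 rad and distance of each of jar_red, jar_yellow, jar_green from where it was at the start of the episode below 0.025 m).
It fails at once if a short jar is knocked over (angle between the z axis of any of jar_red, jar_yellow, jar_green and the z axis of lane, either way round above 0.5 rad).
It also fails if it takes over 51 s, if anything falls off the work surface, if the arm or the gripper's body presses on something with over 40 N, if the wrist force passes 120 N, or if a joint passes its speed limit or range.

### The arm

A 6-joint arm with a two-finger parallel gripper is mounted at the origin on the work surface. World frame = base frame: x ahead of the robot, y to its left, z up, the work surface at z = 0. Lengths are in m, angles in degrees, forces in N, time in s.
With the tool pointing down it reaches from about 0.4 to 0.825 m from the base axis. Payload 7 kg.
Tool frame: the origin (TCP) lies midway between the tips of the shut fingers; the grasp point (between the pads) lies 19 mm behind it; z points along the fingers, y is the line along which they close (so a half turn about z gives the same grasp; the last joint's range is limited). The gripper opens to 85 mm and grips with 20 to 120 N. Pads are 22 mm wide; open, the fingers measure 114 mm over their backs; the gripper's body (76 mm by 85 mm) begins 54 mm behind the grasp point. The pads swing forward as they close: fully open they stand 13 mm farther back than shut.
Start: joints at [-57.233, 20.546, 0.682, 0, -70.136, -16.507], TCP at [0.189, -0.648, 0.231] pointing down, gripper open.
Joint ranges: [-176.03, 176.03], [-82.01, 121.73], [-58.28, 71.71], [-173.87, 95.51], [-174.79, -0.11], [-173.66, 173.66]. Speed limits (degrees/s): [136.94, 136.94, 172.46, 180, 180, 180].

### API

Orientations are given as a 3x3 rotation matrix whose columns are the frame's x, y, z axes.
In Python, from rig import robot, imaging gives the robot as it stands.
- The arm moves only by the tool drive_tool, never from a script. Its arguments are lists of equal length, an entry for each row: "delta_pos": the shift along the tool's x, y, z in cm, a list of three; "delta_rot": the turn, a rotation vector about the tool's x, y, z in rad, a list of three. A call has 1 to 5 rows; each row is the pose to reach, as a shift and turn from the pose commanded when the call began, along the tool's axes at that moment; what a row does not reach only later rows make up. A row lasts 1/10 s, in which the tool goes at most 50 mm and 8.59 degrees, less where a joint would pass 70% of its speed; a pose out of reach is approached as far as the arm can. A call with a gripper value outside its range is refused whole. "jaw" is the finger opening in cm, from 0 to 8.54, set as the call begins (left out, the last holds). The fingers move at their own pace and stop on an object; "newtons" is the grip in N (left out, the last holds). Time passes only in rows, so rows that repeat a pose let the fingers close. It gives the time, the measured TCP pose, the force, the opening and the grip force at its end, in the units of the state.
- robot.sense(): the state, without advancing time (a new reading comes with each control period).
- imaging.snapshot(name): name is "side" or "top" or "wrist"; returns a dict with "frame" (480x640x3 uint8, blue, green, red), "intrinsics" (3x3 intrinsics, pixels), "k1" (the pictures are not rectified: a ray, as slopes to the right and down, at radius r is drawn at 1 + k1 r^2 times it, then the intrinsics apply), "camera_from_world" (4x4, takes a point from world to camera coordinates); the wrist camera has in their place "tool_from_camera" (4x4, takes a point from camera to tool coordinates, whose origin is the TCP and whose axes are the flange's). Camera axes: x right, y down, z forward; pixel columns grow to the right and rows downward; lengths in m; the calibration is good to about 2 mm. A picture is of the moment at which its call begins: read the wrist's pose just before it. There is no depth.
- robot.sign_off(): hands the job in; it is judged then, once.
The state is a dict: "clock": time; "joints": joint angles; "qd": joint speeds; "tau": joint torques, N m; "tcp_pos": TCP position; "eef_rot": TCP orientation; "wrist_force": force on the tool from outside, world axes, zero at the start; "torque": the same for the moment, N m; "gripper_width": finger opening in m; "grip_force": force on a finger pad.
Only numpy, scipy, OpenCV 4.12 (cv2) and the standard library are available. Lean on these libraries where they do the work, as an engineer would, in place of code of your own. Each camera call takes 0.05 s, during which the arm holds its last target. There are 200 camera calls.

## Working session

There is one attempt and no reset: what is moved stays moved. The work goes in short steps, Python scripts to look and compute and a tool call to move; the robot and the scene stay as the last step left them, time stands still between calls to the robot, and variables do not carry over. Pictures are saved under pics/ and viewed, at most 10 in all, crops included, and the job is handed in when it is done.

Besides the shell and the picture viewer there is one more tool, called after ">>>" as name(argument=value, ...) on one line, values as JSON. drive_tool: Moves the arm, as the interface text tells. Its arguments: {"type":"object","properties":{"delta_pos":{"type":"array","items":{"type":"array","items":{"type":"number"}}},"delta_rot":{"type":"array","items":{"type":"array","items":{"type":"number"}}},"jaw":{"type":"number"},"newtons":{"type":"number"}},"required":["delta_pos","delta_rot"]}

```bash
ls; mkdir -p pics
python3 - <<'E'
from rig import robot, imaging
import cv2
s=robot.sense();print(s)
for n in ["side","top"]:
    d=imaging.snapshot(n);cv2.imwrite(f"pics/{n}0.png",d["frame"]);print(n,d["intrinsics"],d["k1"],d["camera_from_world"])
E
```

```text
pics
{'clock': 0.0, 'joints': array([-5.72338137e+01,  2.05917449e+01,  6.32737670e-01, -1.88284795e-02,
       -7.01350660e+01, -1.65069316e+01]), 'qd': array([ 0.04984346,  0.08269001, -0.06926994, -0.02645847, -0.02127891,
        0.02667499]), 'tau': array([ 1.21672612e-03, -5.83318591e+01,  2.93421113e+01,  6.93664402e+00,
       -5.88020499e-03, -5.11251210e-05]), 'tcp_pos': array([ 0.18882079, -0.64754916,  0.23035637]), 'eef_rot': array([[-9.60035919e-01, -2.79876115e-01, -6.28710918e-04],
       [-2.79876769e-01,  9.60034686e-01,  1.54789460e-03],
       [ 1.70365562e-04,  1.66199599e-03, -9.99998604e-01]]), 'wrist_force': array([0.07412409, 0.44020344, 0.59410801]), 'torque': array([-0.01009082,  0.01476436,  0.00522334]), 'grip_force': 0.0, 'gripper_width': 0.08528527627154468}
side [[442.74032843   0.         321.24027244]
 [  0.         442.74032843 239.98355127]
 [  0.           0.           1.        ]] -0.08243015663156852 [[-0.99011256 -0.13949898 -0.01473589  0.4420725 ]
 [-0.05722977  0.49762283 -0.86550348  0.13060045]
 [ 0.12806977 -0.85610253 -0.50068611  1.07370343]
 [ 0.          0.          0.          1.        ]]
top [[577.17026023   0.         322.19902753]
 [  0.         577.17026023 233.93971806]
 [  0.           0.           1.        ]] -0.16590889897852404 [[-0.01765069 -0.9996645  -0.01895652  0.05174927]
 [-0.98680106  0.02046973 -0.16063829  0.44655044]
 [ 0.16097243  0.01587094 -0.98683129  1.49752353]
 [ 0.          0.          0.          1.        ]]
```

View pics/side0.png

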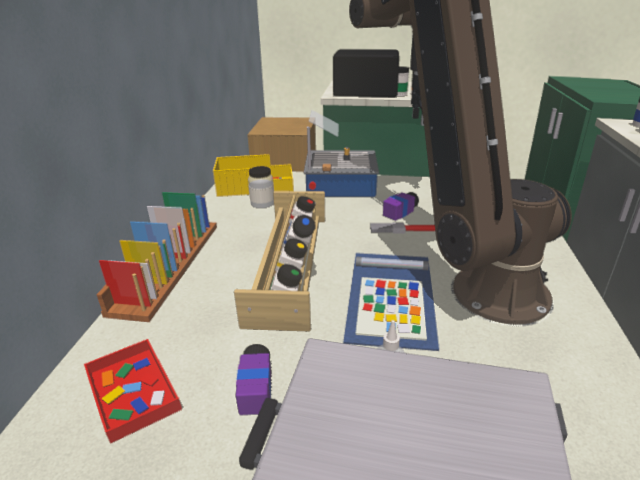

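View pics/top0.png

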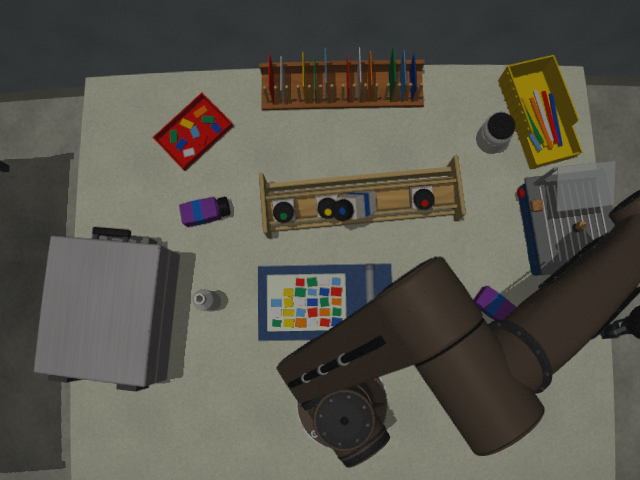

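The side view shows the rack at cols 240–325, rows 195–328. In the top view it spans cols 260–465, rows 157–235. The tall jar leans left over yellow, with its lid dot near (345,209). Next I enlarge both.

Run:
```python
import cv2,numpy as np
t=cv2.imread("pics/top0.png")[150:242,252:472];s=cv2.imread("pics/side0.png")[185:335,230:335]
t=cv2.resize(t,None,fx=3.6,fy=3.6,interpolation=3);cv2.imwrite("pics/t1.png",t)
cv2.imwrite("pics/s1.png",cv2.resize(s,None,fx=4,fy=4,interpolation=3))
```

```text
(no output)
```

View pics/t1.png

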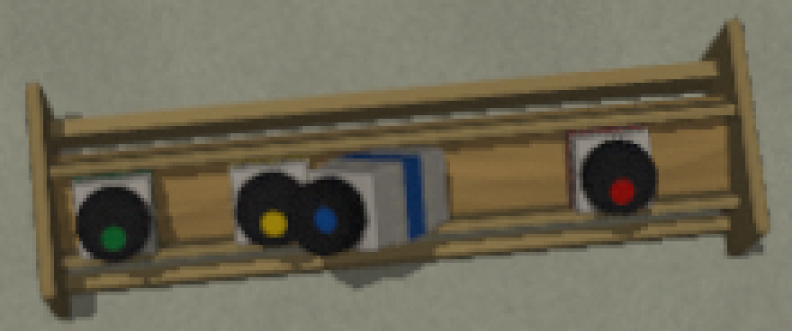

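View pics/s1.png

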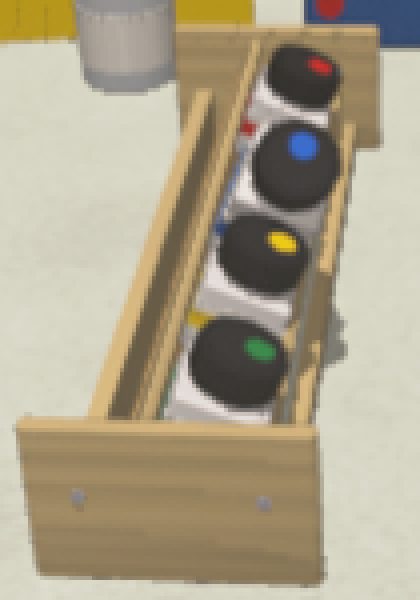

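The crops give the lid outlines, dots and cheek edges in both views. Now one least-squares fit for the rack pose and jar places.

```bash
cat > h.py <<'E'
import numpy as np
from rig import robot, imaging
from scipy.spatial.transform import Rotation as R
def rot(a,t): return R.from_euler(a,t).as_matrix()
def proj(P,T,K,k1):
    c=P@T[:3,:3].T+T[:3,3]; s=c[:,:2]/c[:,2:]; s=s*(1+k1*(s**2).sum(1,keepdims=True)); return s*K[0,0]+K[:2,2]
def lane(p): return rot('z',p[2])@rot('y',-0.4), np.array([p[0],p[1],.052])
E
cat > fit.py <<'E'
from h import *
from scipy.optimize import least_squares
cam={n:imaging.snapshot(n) for n in("top","side")}
P=lambda X,n:proj(X,cam[n]["camera_from_world"],cam[n]["intrinsics"],cam[n]["k1"])
cv={"top":lambda u:np.array(u)/3.6+[252,150],"side":lambda u:np.array(u)/4+[230,185]}
a=np.linspace(0,2*np.pi,40)
def cyl(z0,z1): return np.vstack([np.c_[.026*np.cos(a),.026*np.sin(a),0*a+z] for z in(z0,z1)])
N=None
boxes=[("top",0,(582,141,656,213)),("top",1,(236,172,N,245)),("top",2,(76,186,152,261)),("top",3,(N,176,366,257)),
("side",0,(266,43,340,N)),("side",1,(217,210,308,N)),("side",2,(188,316,289,N)),("side",3,(251,119,340,212))]
dots=[("top",[(622,192),(274,225),(113,239),(325,220)]),("side",[(320,67),(284,242),(261,350),(303,146)])]
edge=[("top",262,[(28,84),(48,310)]),("top",-262,[(741,20),(769,232)]),("side",262,[(17,430),(320,433)]),("side",-262,[(175,28),(380,28)])]
def loc(p,i):  # lane-frame rot, origin
    if i<3: return np.eye(3),np.array([-.002,p[3+i],0])
    r=rot('x',-p[7]); piv=np.array([-.002,p[6],0]); return r,piv-r@[0,.028,0]
def res(p,full=False):
    L,o=lane(p); r=[]
    for n,i,b in boxes:
        Rj,oj=loc(p,i); X=cyl(.103,.128) if i==3 else cyl(.051,.076)
        u=P((X@Rj.T+oj)@L.T+o,n); m=np.r_[u.min(0),u.max(0)]
        b0=np.r_[cv[n](b[:2]) if b[0] is not N else [np.nan,cv[n]((0,b[1]))[1]], [cv[n]((b[2] or 0,0))[0],cv[n]((0,b[3] or 0))[1]]]
        r+=[m[k]-b0[k] for k in range(4) if b[k] is not N]
    for n,ds in dots:
        for i,d in enumerate(ds):
            Rj,oj=loc(p,i); X=np.r_[p[12+2*i],p[13+2*i],.128 if i==3 else .076]
            r+=list((P(((Rj@X+oj)@L.T+o)[None],n)[0]-cv[n](d)))
    Rz=rot('z',p[2])
    for n,y,ds in edge:
        for k,d in enumerate(ds):
            x=p[8+ (k if n=="top" else (k))]
            x=p[9-k] if n=="top" else p[9-k]
            r+=list(.5*(P((Rz@[x,y/1e3,.105]+[p[0],p[1],0])[None],n)[0]-cv[n](d)))
    return np.array(r)
p0=np.r_[.5,-.05,.07,-.15,.1,.2,.0,.65,-.06,.06,0,0,np.zeros(8)]
s=least_squares(res,p0,loss='soft_l1')
p=s.x;np.set_printoptions(precision=4,suppress=True);print(p,s.cost);print(res(p).round(1))
np.save("p.npy",p)
E
python3 fit.py
```

```text
[ 0.536  -0.0623  0.0743 -0.1558  0.091   0.2045  0.0074  0.6633 -0.0771
  0.0829 -0.0509 -0.024  -0.009   0.0004 -0.0091  0.0003 -0.0084  0.0008
  0.0005 -0.0087] 6.1971834918292235
[-0.8 -1.   0.6  0.6  0.  -0.8  0.8 -0.1 -0.6 -0.4  0.5 -0.2  0.1 -0.1
 -0.8 -0.4  0.7 -0.5  0.1  0.8 -0.4 -0.8  0.8 -0.5 -0.2  0.6  0.3 -0.1
 -0.1  0.1 -0.2 -0.  -0.1 -0.1 -0.1  0.1 -0.1  0.2  0.2  0.1  0.   0.1
 -0.  -0.7  0.  -1.2 -1.1  0.2 -0.3  0.5  0.2  0.1 -0.6  0.4  0.2  0.1
 -0.9  0.2 -0.6]
```

```bash
cat > go.py <<'E'
# usage: go.py lean tcp_height_on_jar_axis lift spin [ypivot_shift]
import sys
from h import *
np.set_printoptions(precision=4,suppress=True)
p=np.load("p.npy"); th,w,lift,spin=map(float,sys.argv[1:5]); dy=float(sys.argv[5]) if len(sys.argv)>5 else 0
L,o=lane(p); r=rot('x',-th); q=np.array([-.002,p[6]+dy,lift])
Rj=L@r; pos=L@(q+r@[0,-.028,w])+o
T=Rj@np.c_[[0,-1,0],[-1,0,0],[0,0,-1.]]@rot('z',spin)
s=robot.sense(); C=s["eef_rot"]
d=C.T@(pos-s["tcp_pos"])*100; v=R.from_matrix(C.T@T).as_rotvec()
print("target",pos,"now",s["tcp_pos"],"q",s["joints"],"t",s["clock"])
n=max(np.linalg.norm(d)/5,np.degrees(np.linalg.norm(v))/8.59); print("dpos cm",d.round(2),"drot",v.round(3),"rows",n)
print("F",s["wrist_force"],"tq",s["torque"],"w",s["gripper_width"],"g",s["grip_force"])
E
python3 go.py 0.663 0.22 0 0
```

```text
target [0.4511 0.0524 0.2268] now [ 0.1889 -0.6477  0.2307] q [-57.2327  20.5774   0.6533  -0.0097 -70.1347 -16.5065] t 0.2
dpos cm [-44.78  59.88   0.45] drot [ 0.756  0.283 -1.16 ] rows 14.953768869436734
F [0.8095 0.4857 0.43  ] tq [-0.0456 -0.0221 -0.0367] w 0.08540203280816294 g 0.0
```

>>> drive_tool(delta_pos=[[-3, 3, -0.4], [-6, 6, -0.8], [-9, 9, -1.2], [-12, 12.5, -1.6], [-15, 16, -2]], delta_rot=[[0.02, 0, -0.1], [0.04, 0, -0.2], [0.06, 0, -0.3], [0.08, 0, -0.4], [0.1, 0, -0.5]], jaw=8.5, newtons=60)

```text
clock: 0.7
tcp_pos: [0.2886, -0.4508, 0.2512]
eef_rot: [[-0.706, -0.706, 0.051], [-0.708, 0.701, -0.085], [0.025, -0.096, -0.995]]
wrist_force: [1.5, 0.5, 1.1]
gripper_width: 0.0851
grip_force: 0.0
```

```bash
python3 go.py 0.663 0.22 0 0
```

```text
target [0.4511 0.0524 0.2268] now [ 0.2886 -0.4508  0.2512] q [-34.623    2.98   -20.5698   2.707  -61.2862 -11.4267] t 0.7
dpos cm [-47.16  24.04  -1.04] drot [ 0.551  0.385 -0.691] rows 10.589100522844863
F [1.4603 0.5062 1.0705] tq [ 0.3251 -0.0387  0.0116] w 0.08505463897223658 g 0.0
```

>>> drive_tool(delta_pos=[[-4, 2.2, -0.5], [-8, 4.4, -1], [-12, 6.6, -1.5], [-16, 8.8, -1.8], [-20, 11, -2]], delta_rot=[[0.04, 0.03, -0.07], [0.08, 0.06, -0.14], [0.12, 0.09, -0.21], [0.16, 0.13, -0.28], [0.2, 0.16, -0.35]])

```text
clock: 1.2
tcp_pos: [0.3488, -0.2409, 0.2565]
eef_rot: [[-0.45, -0.885, 0.116], [-0.862, 0.397, -0.315], [0.233, -0.241, -0.942]]
wrist_force: [1.3, 0.5, -1.1]
gripper_width: 0.0852
grip_force: 0.0
```

```bash
python3 go.py 0.663 0.22 0 0
```

```text
target [0.4511 0.0524 0.2268] now [ 0.3488 -0.2409  0.2565] q [ 10.4483 -15.3448 -45.8096  22.8889 -58.2388 -48.2532] t 1.2
dpos cm [-30.59   3.3   -5.25] drot [ 0.344  0.255 -0.357] rows 6.241709347232858
F [ 1.2946  0.5348 -1.1059] tq [1.1202 0.2044 0.0244] w 0.08515610242216688 g 0.0
```

>>> drive_tool(delta_pos=[[-4, 0.5, -0.8], [-8, 1, -1.5], [-12, 1.5, -2.2], [-16, 2, -3], [-20, 2.2, -3.5]], delta_rot=[[0.03, 0.03, -0.05], [0.07, 0.05, -0.09], [0.1, 0.08, -0.13], [0.14, 0.1, -0.17], [0.18, 0.13, -0.2]])

```text
clock: 1.7
tcp_pos: [0.4159, -0.048, 0.2378]
eef_rot: [[-0.289, -0.929, 0.232], [-0.867, 0.151, -0.475], [0.406, -0.339, -0.849]]
wrist_force: [1.8, -0.3, 0.3]
gripper_width: 0.0851
grip_force: 0.0
```

```bash
python3 go.py 0.663 0.22 0 0
```

```text
target [0.4511 0.0524 0.2268] now [ 0.4159 -0.048   0.2378] q [ 48.6183  -9.2033 -51.8733  32.6632 -64.8091 -81.1943] t 1.7
dpos cm [-10.17  -1.38  -3.03] drot [ 0.162  0.13  -0.158] rows 2.140535326487079
F [ 1.7917 -0.308   0.298 ] tq [1.4587 0.5626 0.0554] w 0.08512758155276946 g 0.0
```

>>> drive_tool(delta_pos=[[-2.5, -0.3, -0.7], [-5, -0.7, -1.5], [-7.5, -1, -2.3], [-10.2, -1.4, -3], [-10.2, -1.4, -3]], delta_rot=[[0.04, 0.03, -0.04], [0.08, 0.07, -0.08], [0.12, 0.1, -0.12], [0.16, 0.13, -0.16], [0.16, 0.13, -0.16]])

```text
clock: 2.2
tcp_pos: [0.4525, 0.0534, 0.225]
eef_rot: [[-0.176, -0.921, 0.349], [-0.802, -0.072, -0.593], [0.571, -0.384, -0.725]]
wrist_force: [0.4, -0.9, 0.3]
gripper_width: 0.085
grip_force: 0.0
```

```bash
python3 go.py 0.663 0.22 0 0; python3 go.py 0.663 0.099 0 0|grep dpos; python3 -c "
from h import *; import cv2
s=robot.sense();d=imaging.snapshot('wrist');cv2.imwrite('pics/w1.png',d['frame'])
np.savez('w1.npz',Rt=s['eef_rot'],t=s['tcp_pos'],K=d['intrinsics'],k1=d['k1'],Tc=d['tool_from_camera'])
p=np.load('p.npy');L,o=lane(p);r=rot('x',-p[7]);a=np.linspace(0,6.283,60)
def show(X):
  W=(np.array([-.002,p[6],0])+(X-[0,.028,0])@r.T)@L.T+o
  c=(W-s['tcp_pos'])@s['eef_rot'];T=np.linalg.inv(d['tool_from_camera']);return proj(c,T,d['intrinsics'],d['k1'])
im=d['frame'].copy()
for z in(.103,.128): cv2.polylines(im,[show(np.c_[.026*np.cos(a),.026*np.sin(a),0*a+z]).astype(int)],True,(0,255,0),1)
cv2.imwrite('pics/w1o.png',im)"
```

```text
target [0.4511 0.0524 0.2268] now [0.4525 0.0534 0.225 ] q [ 60.7209   2.5004 -51.7401  40.1104 -67.3064 -90.7186] t 2.2
dpos cm [ 0.2   0.06 -0.12] drot [ 0.003 -0.003  0.006] rows 0.050777932857526326
F [ 0.3844 -0.9248  0.2905] tq [ 1.794   1.1261 -0.0298] w 0.08496068231130326 g 0.0
dpos cm [ 0.17  0.03 11.98] drot [ 0.003 -0.003  0.006] rows 2.396423248263299
```

View pics/w1o.png

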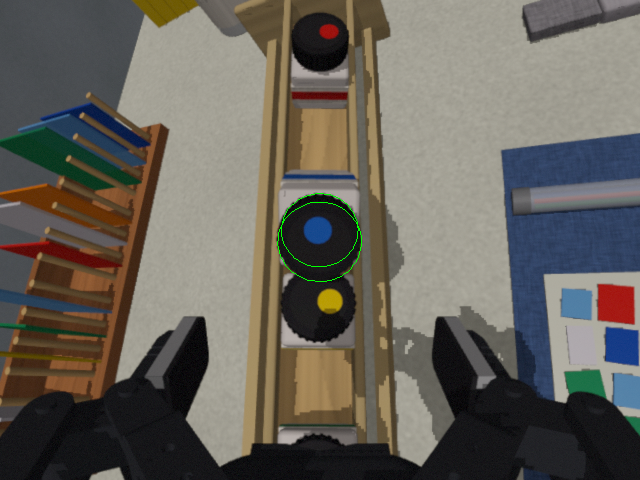

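The projected lid outline lands on the tall jar's lid (centre about (320,238)), and yellow's lid is behind it at (320,305). The fingers clear both sides, so I descend and close.

>>> drive_tool(delta_pos=[[0, 0, 3], [0.1, 0, 6], [0.1, 0, 9], [0.1, 0, 11], [0.1, 0, 12]], delta_rot=[[0, 0, 0], [0, 0, 0], [0, 0, 0], [0, 0, 0], [0, 0, 0]])

```text
clock: 2.75
tcp_pos: [0.5039, -0.0134, 0.1494]
eef_rot: [[-0.183, -0.928, 0.324], [-0.8, -0.051, -0.598], [0.572, -0.368, -0.733]]
wrist_force: [0.4, -0.5, 0.3]
gripper_width: 0.085
grip_force: 0.0
```

>>> drive_tool(delta_pos=[[0, 0, 0], [0, 0, 0], [0, 0, 0], [0, 0, 0], [0, 0, 0]], delta_rot=[[0, 0, 0], [0, 0, 0], [0, 0, 0], [0, 0, 0], [0, 0, 0]], jaw=4.5, newtons=60)

```text
clock: 3.25
tcp_pos: [0.5029, -0.0119, 0.1502]
eef_rot: [[-0.181, -0.928, 0.326], [-0.8, -0.054, -0.597], [0.572, -0.369, -0.733]]
wrist_force: [-7.9, 2.0, 2.9]
gripper_width: 0.0502
grip_force: 60.9
```

```bash
python3 go.py 0.663 0.099 0 0
```

```text
target [ 0.4937 -0.0191  0.139 ] now [ 0.5029 -0.0119  0.1502] q [ 42.9702   9.4802 -58.2735  56.6674 -52.1018 -95.1355] t 3.25
dpos cm [0.1  1.31 0.95] drot [ 0.027 -0.006  0.002] rows 0.32540474635114586
F [-7.9314  2.0159  2.8552] tq [ 1.6335  2.9305 -1.6543] w 0.05023835101025288 g 60.93473732471466
```

The arm hit joint 3's lower limit (-58.3°), so this pose is folded too far. I'll fit the arm's geometry from the readings to find reachable tool tilts.

```bash
cat > kin.py <<'E'
import numpy as np
from scipy.optimize import least_squares
from scipy.spatial.transform import Rotation as R
def fk(q,g,s4=1,s6=1):
    q=np.radians(q);a,h,L1,e,L2,d=g
    Y=lambda t:R.from_euler('y',t)
    A=R.from_euler('z',q[0]);B=A*Y(q[1]);C=B*Y(-q[2]);D=C*R.from_euler('x',s4*q[3])*Y(-q[4])
    p=A.apply([a,0,h])+B.apply([0,0,L1])+C.apply([L2,0,e])+D.apply([d,0,0])
    E=D*R.from_euler('x',s6*q[5])
    return p,E.as_matrix()
S=[([-57.2338,20.5917,.6327,-.0188,-70.135,-16.507],[.18882,-.64755,.23036]),
([-34.623,2.98,-20.5698,2.707,-61.2862,-11.4267],[.2886,-.4508,.2512]),
([10.4483,-15.3448,-45.8096,22.8889,-58.2388,-48.2532],[.3488,-.2409,.2565]),
([48.6183,-9.2033,-51.8733,32.6632,-64.8091,-81.1943],[.4159,-.048,.2378]),
([60.7209,2.5004,-51.7401,40.1104,-67.3064,-90.7186],[.4525,.0534,.225]),
([42.9702,9.4802,-58.2735,56.6674,-52.1018,-95.1355],[.5029,-.0119,.1502])]
if __name__=="__main__":
  np.set_printoptions(precision=4,suppress=True)
  for s4 in(1,-1):
    f=lambda g:np.concatenate([fk(q,g,s4)[0]-t for q,t in S])
    s=least_squares(f,[0,.4,.4,0,.4,.2]);print(s4,s.x,np.abs(s.fun).max())
    for s6 in(1,-1): print(s6,(fk(S[-1][0],s.x,s4,s6)[1]).round(3).tolist())
E
python3 kin.py
```

```text
1 [ 0.4023 -0.2831  0.51   -0.4658  0.264  -0.5873] 0.18554707723641412
1 [[-0.573, -0.811, 0.119], [0.367, -0.124, 0.922], [-0.733, 0.572, 0.369]]
-1 [[-0.573, 0.777, -0.262], [0.367, -0.042, -0.929], [-0.733, -0.628, -0.261]]
-1 [0.0757 0.1876 0.6038 0.2295 0.285  0.6273] 0.1540263640764143
1 [[0.326, -0.013, -0.945], [-0.597, -0.778, -0.195], [-0.733, 0.628, -0.261]]
-1 [[0.326, 0.181, 0.928], [-0.597, 0.8, 0.054], [-0.733, -0.572, 0.369]]
```

```bash
cat > kin2.py <<'E'
from kin import *
def fk2(q,g):
    q=np.radians(q);a,h,b,L1,e,L2,d,y,z=g
    Y=lambda t:R.from_euler('y',t)
    A=R.from_euler('z',q[0]);B=A*Y(q[1]);C=B*Y(-q[2]);D=C*R.from_euler('x',-q[3])*Y(-q[4]);E=D*R.from_euler('x',-q[5])
    M=E.as_matrix() # x=tool z
    return A.apply([a,y,h])+B.apply([b,0,L1])+C.apply([L2,0,e])+D.apply([d,0,z]),np.c_[-M[:,2] if 0 else M[:,1],M[:,2],M[:,0]]
if __name__=="__main__":
  np.set_printoptions(precision=4,suppress=True)
  f=lambda g:np.concatenate([fk2(q,g)[0]-t for q,t in S])
  s=least_squares(f,[0,.4,0,.4,0,.4,.2,0,0]);print(s.x,s.fun.reshape(-1,3))
  for q,t in S: print(fk2(q,s.x)[1][:,2], np.hypot(*t[:2]))
E
python3 kin2.py
```

```text
[ 0.0979  0.066   0.0602  0.5821  0.0317  0.1948  0.3334 -0.1945  0.0894] [[-0.005   0.0027 -0.0108]
 [ 0.0046 -0.0023  0.0205]
 [-0.0095  0.0122  0.0001]
 [-0.003   0.0072 -0.0105]
 [ 0.006   0.0069 -0.013 ]
 [ 0.0076 -0.016   0.0136]]
[-0.0006  0.0015 -1.    ] 0.6745176016235602
[ 0.0509 -0.0854 -0.995 ] 0.5352668493377859
[ 0.1156 -0.315  -0.942 ] 0.42390358573619075
[ 0.232  -0.4754 -0.8486] 0.418660733769003
[ 0.3487 -0.5935 -0.7254] 0.45564000043894304
[ 0.3259 -0.5975 -0.7327] 0.5030407736953337
```

```bash
cat > kin2.py <<'E'
from kin import *
def fk2(q,g):
    q=np.radians(q);a,h,b,L1,e,L2,d,y,z,yd,zf=g
    Y=lambda t:R.from_euler('y',t)
    A=R.from_euler('z',q[0]);B=A*Y(q[1]);C=B*Y(-q[2]);F=C*R.from_euler('x',-q[3]);D=F*Y(-q[4]);E=D*R.from_euler('x',-q[5])
    M=E.as_matrix()
    return A.apply([a,y,h])+B.apply([b,0,L1])+C.apply([L2,0,e])+F.apply([0,0,zf])+D.apply([d,yd,z]),np.c_[M[:,1],M[:,2],M[:,0]]
f=lambda g:np.concatenate([fk2(q,g)[0]-t for q,t in S]+[1e-3*np.array(g)])
s=least_squares(f,np.r_[0,.4,0,.4,0,.4,.2,0,0,0,0]);G=s.x
if __name__=="__main__":
  np.set_printoptions(precision=4,suppress=True)
  print(s.x,np.abs(s.fun[:18]).max());print(fk2(S[-1][0],G)[1])
E
python3 kin2.py
```

```text
[-0.0002  0.199  -0.      0.6015  0.      0.464   0.3731  0.0002 -0.0001
 -0.1919 -0.0002] 4.57575823687717e-05
[[ 0.1812  0.9279  0.3259]
 [ 0.8001  0.0536 -0.5975]
 [-0.5718  0.369  -0.7327]]
```

The fit is exact to 0.05 mm: offset wrist, L1 0.60, L2 0.464. Next is an IK search over tilts.

```bash
cat > ik.py <<'E'
from kin2 import *
from h import lane,rot
lo=np.array([-176.03,-82.01,-58.28,-173.87,-174.79,-.11])+1; hi=np.array([176.03,121.73,71.71,95.51,-.11,173.66])-1
lo[5]=-172.6
def FK(q): p,M=fk2(q,G); return p,M*[-1,-1,1]
def ik(pos,T,seeds):
    out=[]
    for s0 in seeds:
        def f(q):
            p,M=FK(q); return np.r_[(p-pos)*10,R.from_matrix(M.T@T).as_rotvec()]
        r=least_squares(f,np.clip(s0,lo+.1,hi-.1),bounds=(lo,hi),x_scale=50.)
        out.append((r.cost,r.x))
    return out
P=np.load("p.npy");L,o=lane(P)
# jar lean th, tool tilts: th_t about lane x (like lean), ph about lane y (positive = tool more vertical), spin
def pose(th,w,lift,tt,ph,spin,dy=0,x=-.002):
    r=rot('x',-th);pt=np.array([x,P[6]+dy,lift])+r@[0,-.028,w+.0236]
    T=L@rot('x',-tt)@rot('y',ph)@np.c_[[0,-1,0],[-1,0,0],[0,0,-1.]]@rot('z',spin)
    return L@pt+o-T[:,2]*(-.0236),T   # grip point w+.0236 on jar axis
E
cat > s.py <<'E'
from ik import *
np.set_printoptions(precision=1,suppress=True)
rng=np.random.default_rng(0);seeds=[np.array(s[0]) for s in S]+[rng.uniform(lo,hi) for _ in range(14)]
def rep(name,*a):
    o=sorted(ik(*pose(*a),seeds),key=lambda c:c[0]); u=[]
    for c,q in o:
        if c<1e-6 and not any(np.abs(q-v).max()<2 for v in u): u.append(q)
    print(name,a,"best %.1e"%o[0][0],*(u if u else [o[0][1]]))
for tt in(.663,.4,.2,0): rep("lean",.663,.097,0,tt,0,0)
for tt in(.5,.2): rep("lean spin",.663,.097,0,tt,0,np.pi)
for ph in (0,.2,.4): rep("up",0,.097,0,0,ph,0)
for sp in(.8,1.6,2.4): rep("upspin",0,.097,0,0,0,sp)
E
python3 s.py
```

```text
lean (0.663, 0.097, 0, 0.663, 0, 0) best 3.3e-03 [ 42.8  10.8 -57.3  53.3 -52.2 -93.3]
lean (0.663, 0.097, 0, 0.4, 0, 0) best 5.6e-03 [ 35.8   3.2 -57.3  48.2 -38.7 -78.2]
lean (0.663, 0.097, 0, 0.2, 0, 0) best 3.4e-03 [ 30.   -1.  -57.3  40.1 -27.3 -63.3]
lean (0.663, 0.097, 0, 0, 0, 0) best 3.7e-05 [ 25.7  -3.4 -57.3  28.  -16.8 -47. ]
lean spin (0.663, 0.097, 0, 0.5, 0, 3.141592653589793) best 5.2e-03 [ 38.7   5.9 -57.3  50.7 -44.1  95.5]
lean spin (0.663, 0.097, 0, 0.2, 0, 3.141592653589793) best 3.4e-03 [ 30.   -1.  -57.3  40.1 -27.3 116.7]
up (0, 0.097, 0, 0, 0, 0) best 2.1e-30 [ 15.4  -2.7 -50.5  12.7 -20.1 -22.3]
up (0, 0.097, 0, 0, 0.2, 0) best 1.0e-30 [ 14.2   2.5 -38.3   3.2 -38.  -12.2]
up (0, 0.097, 0, 0, 0.4, 0) best 3.6e-29 [ 12.7   8.6 -28.8   0.  -52.6  -8.4]
upspin (0, 0.097, 0, 0, 0, 0.8) best 1.1e-29 [ 15.4  -2.7 -50.5  12.7 -20.1 -68.1]
upspin (0, 0.097, 0, 0, 0, 1.6) best 2.1e-30 [  15.4   -2.7  -50.5   12.7  -20.1 -114. ]
upspin (0, 0.097, 0, 0, 0, 2.4) best 1.8e-30 [  15.4   -2.7  -50.5   12.7  -20.1 -159.8]
```

```bash
cat > s2.py <<'E'
from ik import *
np.set_printoptions(precision=1,suppress=True)
seeds=[np.array(S[-1][0]),np.array([25,-3,-55,28,-17,-47.]),np.array([12,8,-29,0,-52,-8.])]
def best(*a): return min(ik(*pose(*a),seeds),key=lambda c:c[0])
for th,lift,tt in[(.663,0,.663),(.663,0,.4),(.663,0,.2),(.663,0,0),(.4,0,.4),(.4,0,0),(.2,0,.2),(.4,.01,.4),(.4,0,-.26),(.2,0,-.46),(0,0,-.66),(0,0,-.4),(0,0,-.2)]:
    for ph in np.arange(0,.5,.05):
        c,q=best(th,.099,lift,tt,ph,0)
        if c<1e-6: break
    print(th,lift,tt,"ph %.2f %.0e"%(ph,c),q)
E
python3 s2.py
```

```text
0.663 0 0.663 ph 0.10 1e-24 [ 43.   10.4 -56.5  50.8 -52.  -91.1]
0.663 0 0.4 ph 0.15 7e-29 [ 37.1   4.1 -54.6  42.  -41.2 -73.7]
0.663 0 0.2 ph 0.10 1e-30 [ 31.5  -0.5 -56.3  38.2 -29.8 -62.9]
0.663 0 0 ph 0.05 8e-27 [ 27.2  -2.6 -53.2  20.7 -22.1 -41. ]
0.4 0 0.4 ph 0.15 2e-30 [ 33.2   2.3 -55.1  42.7 -40.7 -70.2]
0.4 0 0 ph 0.00 2e-26 [ 22.7  -4.6 -55.   22.2 -19.1 -38.2]
0.2 0 0.2 ph 0.10 5e-28 [ 24.2  -1.9 -55.3  35.6 -29.2 -53.1]
0.4 0.01 0.4 ph 0.15 5e-30 [ 34.    1.2 -54.5  41.  -42.3 -68.9]
0.4 0 -0.26 ph 0.00 3e-27 [  6.2   0.1 -33.5 -24.8 -35.6  18.8]
0.2 0 -0.46 ph 0.00 2e-30 [-11.7   7.  -23.  -40.7 -53.3  44.4]
0 0 -0.66 ph 0.00 2e-29 [-22.9  15.5 -15.5 -47.6 -68.4  57.3]
0 0 -0.4 ph 0.00 3e-27 [-11.6   6.8 -23.5 -37.7 -50.7  42.7]
0 0 -0.2 ph 0.00 9e-26 [  2.    1.1 -33.2 -21.8 -35.2  20.3]
```

Reachable plan: grip the lid with the tool along the lane normal (tilt 0, ph 0.05), swing the tool to -0.66 to stand the jar, then regrip on the jar's axis to screw. First I open and back off.

>>> drive_tool(delta_pos=[[0, 0, 0], [0, 0, 0], [0, 0, 0], [0, 0, 0], [0, 0, 0]], delta_rot=[[0, 0, 0], [0, 0, 0], [0, 0, 0], [0, 0, 0], [0, 0, 0]], jaw=8.5)

```text
clock: 3.75
tcp_pos: [0.5039, -0.0117, 0.1499]
eef_rot: [[-0.181, -0.928, 0.326], [-0.8, -0.054, -0.597], [0.572, -0.369, -0.733]]
wrist_force: [0.1, 0.0, 0.9]
gripper_width: 0.0848
grip_force: 0.0
```

>>> drive_tool(delta_pos=[[0, 0, -1], [0, 0, -3], [0, 0, -5], [0, 0, -7], [0, 0, -7.5]], delta_rot=[[0, 0, 0], [0, 0, 0], [0, 0, 0], [0, 0, 0], [0, 0, 0]])

```text
clock: 4.25
tcp_pos: [0.4797, 0.0347, 0.2058]
eef_rot: [[-0.181, -0.927, 0.327], [-0.801, -0.054, -0.596], [0.57, -0.37, -0.733]]
wrist_force: [-0.3, 1.2, -0.9]
gripper_width: 0.0851
grip_force: 0.0
```

View pics/s2.png

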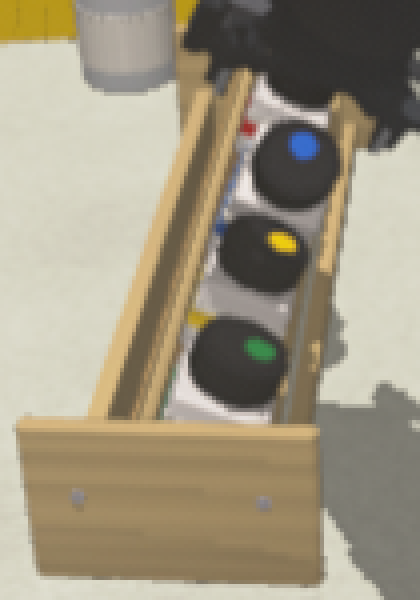

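The scene is unchanged: the blue dot is still at (303,146) and the neighbours stand. Swing over to the standoff.

>>> drive_tool(delta_pos=[[0.3, 0.2, -0.5], [1, 0.4, 0.2], [1.8, 0.8, 1], [2.5, 1.1, 1.7], [3.1, 1.4, 2.3]], delta_rot=[[0, -0.13, 0], [-0.01, -0.26, -0.01], [-0.01, -0.4, -0.01], [-0.02, -0.53, -0.02], [-0.02, -0.666, -0.02]])

```text
clock: 4.85
tcp_pos: [0.4669, -0.0065, 0.1997]
eef_rot: [[0.053, -0.939, 0.341], [-0.998, -0.064, -0.021], [0.042, -0.339, -0.94]]
wrist_force: [0.6, -1.6, 0.8]
gripper_width: 0.0848
grip_force: 0.0
```

>>> drive_tool(delta_pos=[[0, 0, 0], [0, 0, 0]], delta_rot=[[0, 0, 0], [0, 0, 0]])

```text
clock: 5.05
tcp_pos: [0.4678, -0.0064, 0.1996]
eef_rot: [[0.048, -0.94, 0.339], [-0.998, -0.061, -0.027], [0.046, -0.337, -0.941]]
wrist_force: [0.2, 1.1, 0.9]
gripper_width: 0.0852
grip_force: 0.0
```

```bash
B=.0 python3 go2.py .663 .101 0 0 .05 0
```

```text
t 5.05 q [ 32.5 -10.8 -49.5  20.  -36.9 -43.8] target q [ 27.4  -2.8 -53.2  20.7 -22.5 -41.1] 2e-29
dpos [-0.48 -0.2   6.88] drot [ 0.007 -0.052 -0.009] rows 1.3804018036166004
F [0.2   1.096 0.894] tq [0.153 1.083 0.025] w 0.08524325949301607
```

>>> drive_tool(delta_pos=[[-0.5, -0.2, 1], [-0.5, -0.2, 3], [-0.5, -0.2, 5], [-0.5, -0.2, 6.9], [-0.5, -0.2, 6.9]], delta_rot=[[0, -0.02, 0], [0, -0.04, 0], [0, -0.05, 0], [0, -0.05, 0], [0, -0.05, 0]])

```text
clock: 5.55
tcp_pos: [0.4914, -0.002, 0.1321]
eef_rot: [[0.069, -0.941, 0.33], [-0.998, -0.066, 0.021], [0.002, -0.331, -0.944]]
wrist_force: [-0.4, -0.5, -0.9]
gripper_width: 0.0854
grip_force: 0.0
```

```bash
B=.0 python3 go2.py .663 .101 0 0 .05 0
```

```text
t 5.55 q [ 27.7  -2.4 -52.8  20.1 -23.1 -41.2] target q [ 27.4  -2.8 -53.2  20.7 -22.5 -41.1] 5e-26
dpos [ 0.15 -0.22 -0.27] drot [ 0.013 -0.004 -0.004] rows 0.09387891414227453
F [-0.364 -0.531 -0.914] tq [-0.139  1.109 -0.002] w 0.08542195508888324
```

>>> drive_tool(delta_pos=[[0.1, -0.2, -0.2], [0.1, -0.2, -0.2], [0.1, -0.2, -0.2], [0.1, -0.2, -0.2], [0.1, -0.2, -0.2]], delta_rot=[[0, 0, 0], [0, 0, 0], [0, 0, 0], [0, 0, 0], [0, 0, 0]], jaw=4.5, newtons=50)

```text
clock: 6.05
tcp_pos: [0.4945, -0.0017, 0.1392]
eef_rot: [[0.07, -0.939, 0.338], [-0.998, -0.065, 0.026], [-0.002, -0.339, -0.941]]
wrist_force: [-5.7, 1.5, 6.5]
gripper_width: 0.0504
grip_force: 50.8
```

```bash
B=.0 python3 go2.py .663 .101 0 0 .05 0; for th in .5 .33 .17 0; do python3 go2.py $th .101 .004 $(python3 -c "print($th-.663)") 0 0 |grep -v F; done
```

```text
t 6.05 q [ 27.6  -2.9 -52.   19.4 -23.7 -40.3] target q [ 27.4  -2.8 -53.2  20.7 -22.5 -41.1] 5e-26
dpos [0.15 0.31 0.3 ] drot [ 0.005  0.001 -0.005] rows 0.09095830080524257
F [-5.687  1.518  6.544] tq [0.681 1.968 0.244] w 0.05036660643979376
t 6.05 q [ 27.6  -2.9 -52.   19.4 -23.7 -40.3] target q [ 17.   -3.1 -41.8  -9.2 -27.3  -3.6] 6e-21
dpos [ 1.72  0.25 -0.87] drot [ 0.054 -0.162 -0.009] rows 1.1424605387649933
t 6.05 q [ 27.6  -2.9 -52.   19.4 -23.7 -40.3] target q [ -0.9   1.7 -29.  -31.9 -42.8  29.7] 4e-23
dpos [ 3.45  0.27 -1.39] drot [ 0.053 -0.332 -0.014] rows 2.245666398989009
t 6.05 q [ 27.6  -2.9 -52.   19.4 -23.7 -40.3] target q [-13.8   7.7 -21.6 -41.9 -56.4  46.6] 1e-25
dpos [ 5.15  0.27 -1.6 ] drot [ 0.052 -0.492 -0.018] rows 3.3025781912381444
t 6.05 q [ 27.6  -2.9 -52.   19.4 -23.7 -40.3] target q [-23.1  15.  -15.4 -47.4 -69.   57. ] 2e-30
dpos [ 6.96  0.26 -1.53] drot [ 0.051 -0.662 -0.023] rows 4.430600791660956
```

Gripped at 50.4 mm, about 3 mm high on the lid. Now rotate the jar up with a 4 mm lift.

>>> drive_tool(delta_pos=[[0, 0, -0.4], [0.5, 0, -0.7], [1.05, 0, -0.95], [1.65, 0, -1.2], [1.65, 0, -1.2]], delta_rot=[[0, 0, 0], [0, -0.05, 0], [0, -0.1, 0], [0, -0.16, 0], [0, -0.16, 0]])

```text
clock: 6.55
tcp_pos: [0.492, -0.019, 0.1501]
eef_rot: [[0.121, -0.939, 0.322], [-0.981, -0.063, 0.186], [-0.155, -0.338, -0.928]]
wrist_force: [2.0, -0.2, -4.3]
gripper_width: 0.0502
grip_force: 54.1
```

```bash
for th in .5 .33 .17 0; do python3 go2.py $th .101 .004 $(python3 -c "print($th-.663)") 0.05 0 ; done
```

```text
t 6.55 q [ 16.3  -1.9 -38.7  -9.6 -32.3  -3.6] target q [ 16.4  -1.9 -39.4  -9.7 -31.4  -2.6] 4e-30
dpos [0.06 0.38 0.28] drot [ 0.003 -0.    -0.016] rows 0.10975416232983873
F [ 2.042 -0.233 -4.298] tq [-0.157  0.612  0.167] w 0.050240575351249754
t 6.55 q [ 16.3  -1.9 -38.7  -9.6 -32.3  -3.6] target q [ -0.1   2.6 -27.9 -29.6 -45.1  27.2] 5e-27
dpos [ 1.69  0.4  -0.51] drot [ 0.002 -0.17  -0.025] rows 1.145171036872141
F [ 2.042 -0.233 -4.298] tq [-0.157  0.612  0.167] w 0.050240575351249754
t 6.55 q [ 16.3  -1.9 -38.7  -9.6 -32.3  -3.6] target q [-12.4   8.4 -20.6 -39.4 -57.9  43.9] 1e-24
dpos [ 3.33  0.4  -0.99] drot [ 0.001 -0.33  -0.033] rows 2.2092911853777735
F [ 2.042 -0.233 -4.298] tq [-0.157  0.612  0.167] w 0.050240575351249754
t 6.55 q [ 16.3  -1.9 -38.7  -9.6 -32.3  -3.6] target q [-21.6  15.5 -14.3 -45.2 -70.1  54.7] 4e-30
dpos [ 5.13  0.38 -1.21] drot [-0.001 -0.5   -0.042] rows 3.341689972312084
F [ 2.042 -0.233 -4.298] tq [-0.157  0.612  0.167] w 0.050240575351249754
```

>>> drive_tool(delta_pos=[[0.5, 0, -0.25], [1.05, 0, -0.55], [1.6, 0, -0.8], [2.15, 0, -0.95], [2.7, 0, -1.1]], delta_rot=[[0, -0.055, 0], [0, -0.11, -0.01], [0, -0.165, -0.01], [0, -0.22, -0.015], [0, -0.275, -0.02]])

```text
clock: 7.05
tcp_pos: [0.491, -0.0481, 0.1556]
eef_rot: [[0.221, -0.936, 0.272], [-0.893, -0.082, 0.443], [-0.392, -0.341, -0.854]]
wrist_force: [2.9, 0.2, -5.5]
gripper_width: 0.0505
grip_force: 54.0
```

```bash
for th in  .17 0; do python3 go2.py $th .101 .004 $(python3 -c "print($th-.663)") 0.05 0 ; done
```

```text
t 7.05 q [ -8.4   6.1 -22.6 -36.3 -53.8  37.8] target q [-12.4   8.4 -20.6 -39.4 -57.9  43.9] 5e-22
dpos [ 0.57  0.31 -0.06] drot [ 0.002 -0.057 -0.013] rows 0.3929116483581617
F [ 2.861  0.155 -5.485] tq [-1.912  0.471 -0.322] w 0.05047059407854454
t 7.05 q [ -8.4   6.1 -22.6 -36.3 -53.8  37.8] target q [-21.6  15.5 -14.3 -45.2 -70.1  54.7] 5e-30
dpos [ 2.24  0.33 -0.76] drot [ 0.001 -0.227 -0.022] rows 1.521406047824404
F [ 2.861  0.155 -5.485] tq [-1.912  0.471 -0.322] w 0.05047059407854454
```

>>> drive_tool(delta_pos=[[0.6, 0, -0.35], [1.15, 0, -0.6], [1.7, 0, -0.85], [2.3, 0, -1.05], [2.3, 0, -1.05]], delta_rot=[[0, -0.06, 0], [0, -0.12, -0.01], [0, -0.17, -0.015], [0, -0.227, -0.02], [0, -0.227, -0.02]])

```text
clock: 7.55
tcp_pos: [0.4931, -0.0744, 0.1534]
eef_rot: [[0.291, -0.933, 0.211], [-0.769, -0.097, 0.631], [-0.569, -0.346, -0.746]]
wrist_force: [3.5, 1.9, -4.9]
gripper_width: 0.0501
grip_force: 54.1
```

```bash
python3 go2.py 0 .101 .0 -.663 0.05 0; python3 -c "
import cv2,numpy as np;from rig import imaging
b=imaging.snapshot('side')['frame'];t=imaging.snapshot('top')['frame']
b=cv2.resize(b[165:335,230:335],None,fx=3.4,fy=3.4,interpolation=3);t=cv2.resize(t[150:242,352:472],None,fx=3.6,fy=3.6,interpolation=3)
im=np.zeros((580,800,3),np.uint8);im[:b.shape[0],:b.shape[1]]=b;im[:t.shape[0],362:362+t.shape[1]]=t
cv2.imwrite('pics/s3.png',im)"
```

```text
t 7.55 q [-21.6  15.7 -13.8 -44.9 -70.4  54. ] target q [-21.5  15.9 -14.3 -45.3 -69.8  55. ] 2e-29
dpos [0.04 0.22 0.53] drot [ 0.003 -0.001 -0.007] rows 0.11497234635335955
F [ 3.509  1.908 -4.881] tq [-2.848 -0.22  -0.716] w 0.05013605130946757
```

View pics/s3.png

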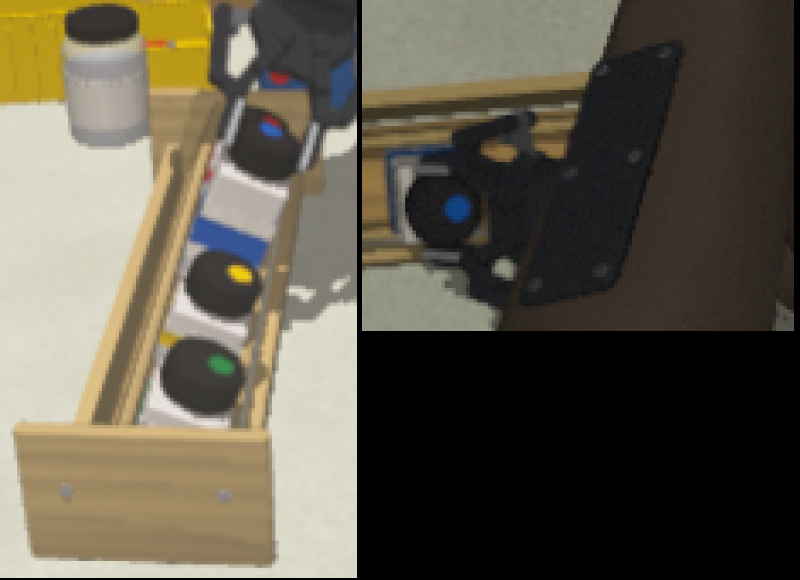

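The jar is near upright with the lid between the fingers, and the neighbours are in place. Lower it along the lane normal until the floor pushes back.

>>> drive_tool(delta_pos=[[0.06, 0, 0.08], [0.12, 0, 0.16], [0.18, 0, 0.24], [0.24, 0, 0.31], [0.24, 0, 0.31]], delta_rot=[[0, 0, 0], [0, 0, 0], [0, 0, 0], [0, 0, 0], [0, 0, 0]])

```text
clock: 8.15
tcp_pos: [0.4935, -0.0717, 0.1522]
eef_rot: [[0.298, -0.931, 0.211], [-0.767, -0.101, 0.633], [-0.568, -0.351, -0.744]]
wrist_force: [-5.0, 1.3, 4.3]
gripper_width: 0.051
grip_force: 54.8
```

```bash
python3 go2.py 0 .101 .0 -.663 0.05 0
```

```text
t 8.15 q [-21.4  15.7 -14.  -45.1 -70.2  54.5] target q [-21.5  15.9 -14.3 -45.3 -69.8  55. ] 2e-29
dpos [0.18 0.24 0.25] drot [ 0.002  0.002 -0.   ] rows 0.0788697694553669
F [-5.049  1.254  4.286] tq [-0.532  1.618  1.133] w 0.05104859078267163
```

>>> drive_tool(delta_pos=[[0, 0, 0], [0, 0, 0], [0, 0, 0], [0, 0, 0], [0, 0, 0]], delta_rot=[[0, 0, 0], [0, 0, 0], [0, 0, 0], [0, 0, 0], [0, 0, 0]], jaw=8.5)

```text
clock: 8.65
tcp_pos: [0.4947, -0.0727, 0.1516]
eef_rot: [[0.297, -0.931, 0.213], [-0.769, -0.1, 0.632], [-0.567, -0.352, -0.745]]
wrist_force: [-1.1, -0.4, 0.2]
gripper_width: 0.085
grip_force: 0.0
```

>>> drive_tool(delta_pos=[[0, 0, -1], [0, 0, -3], [0, 0, -5], [0, 0, -7], [0, 0, -7]], delta_rot=[[0, 0, 0], [0, 0, 0], [0, 0, 0], [0, 0, 0], [0, 0, 0]])

```text
clock: 9.15
tcp_pos: [0.4801, -0.119, 0.2059]
eef_rot: [[0.298, -0.93, 0.216], [-0.77, -0.1, 0.63], [-0.564, -0.354, -0.746]]
wrist_force: [0.3, 0.2, -0.9]
gripper_width: 0.0848
grip_force: 0.0
```

```bash
B=.05 python3 go2.py 0 .101 .0 0 0 0
cat > ov.py <<'E'
# overlay of tall jar standing at P[6]-.028 on wrist image
from ik import *; import cv2,sys
from rig import robot,imaging
s=robot.sense();d=imaging.snapshot('wrist');im=d['frame'].copy()
from h import proj
a=np.linspace(0,6.283,60)
def show(X):
  W=(np.array([-.002,P[6]-.028,0])+X)@L.T+o
  return proj((W-s['tcp_pos'])@s['eef_rot'],np.linalg.inv(d['tool_from_camera']),d['intrinsics'],d['k1'])
for z in(.103,.128): cv2.polylines(im,[show(np.c_[.026*np.cos(a),.026*np.sin(a),0*a+z]).astype(int)],True,(0,255,0),1)
q=.028*np.array([[1,1],[1,-1],[-1,-1],[-1,1]])
for z in (0,.1): cv2.polylines(im,[show(np.c_[q,q[:,0]*0+z]).astype(int)],True,(0,0,255),1)
cv2.imwrite(sys.argv[1],im)
E
python3 ov.py pics/w2.png
```

```text
t 9.15 q [-26.2  13.3  -9.6 -42.5 -77.7  52.9] target q [ 16.6  -9.2 -46.9   9.6 -30.2 -19.7] 7e-26
dpos [-1.65  0.53  3.09] drot [0.047 0.659 0.017] rows 4.4078049214285056
F [ 0.322  0.162 -0.92 ] tq [-2.004  0.685 -0.058] w 0.0847845422504131
```

View pics/w2.png

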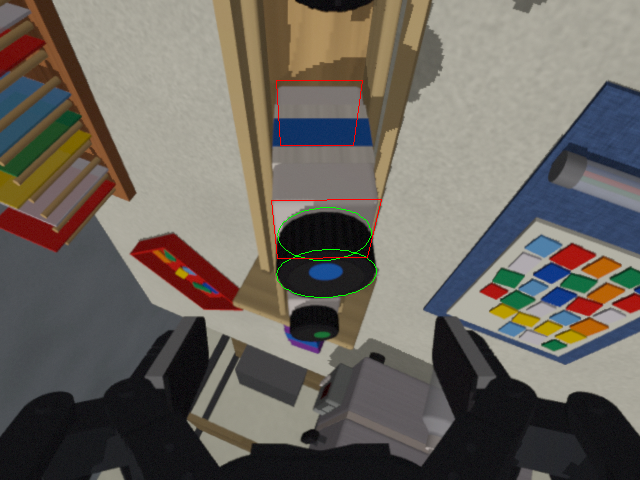

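The overlay matches the jar: lid top centred at (326,271), bottom edge at row 83. It stands in its lane place. Swing the tool to coaxial.

>>> drive_tool(delta_pos=[[-0.2, 0.1, -0.3], [-0.5, 0.2, 0.3], [-0.9, 0.3, 0.9], [-1.2, 0.35, 1.5], [-1.4, 0.4, 2.1]], delta_rot=[[0.01, 0.09, 0], [0.02, 0.19, 0], [0.02, 0.28, 0.01], [0.03, 0.37, 0.01], [0.035, 0.46, 0.01]])

```text
clock: 9.7
tcp_pos: [0.4767, -0.0928, 0.1951]
eef_rot: [[0.154, -0.922, 0.355], [-0.971, -0.075, 0.226], [-0.182, -0.38, -0.907]]
wrist_force: [-1.2, -0.3, -1.3]
gripper_width: 0.0849
grip_force: 0.0
```

```bash
B=.05 python3 go2.py 0 .101 .0 0 0 0
```

```text
t 9.7 q [  0.7  -4.2 -31.1 -18.9 -43.1  17.7] target q [ 16.6  -9.2 -46.9   9.6 -30.2 -19.7] 4e-30
dpos [-0.43  0.11  0.57] drot [0.011 0.2   0.005] rows 1.337192585415074
F [-1.21  -0.3   -1.273] tq [-0.922  1.395 -0.011] w 0.08488018509119521
```

>>> drive_tool(delta_pos=[[-0.1, 0, 0.1], [-0.2, 0.05, 0.2], [-0.3, 0.1, 0.4], [-0.4, 0.1, 0.5], [-0.4, 0.1, 0.6]], delta_rot=[[0, 0.05, 0], [0.01, 0.1, 0], [0.01, 0.15, 0], [0.01, 0.2, 0.005], [0.01, 0.2, 0.005]])

```text
clock: 10.2
tcp_pos: [0.4754, -0.087, 0.1885]
eef_rot: [[0.079, -0.92, 0.383], [-0.997, -0.073, 0.031], [-0.0, -0.385, -0.923]]
wrist_force: [-0.2, -0.1, -0.5]
gripper_width: 0.0847
grip_force: 0.0
```

>>> drive_tool(delta_pos=[[0, 0, 0], [0, 0, 0]], delta_rot=[[0, 0, 0], [0, 0, 0]])

```text
clock: 10.4
tcp_pos: [0.477, -0.0879, 0.1895]
eef_rot: [[0.077, -0.92, 0.384], [-0.997, -0.07, 0.032], [-0.003, -0.386, -0.923]]
wrist_force: [0.4, 0.6, 0.1]
gripper_width: 0.0852
grip_force: 0.0
```

```bash
B=.0 python3 go2.py 0 .101 .0 0 0 0; python3 ov.py pics/w3.png
```

```text
t 10.4 q [ 16.3  -8.9 -46.5   8.7 -30.5 -18.6] target q [ 15.6  -3.2 -50.2  12.3 -20.9 -22. ] 7e-25
dpos [-0.04 -0.06  4.93] drot [0.004 0.004 0.001] rows 0.986325650043389
F [0.443 0.567 0.069] tq [-0.13   1.226 -0.023] w 0.08523071156248256
```

View pics/w3.png

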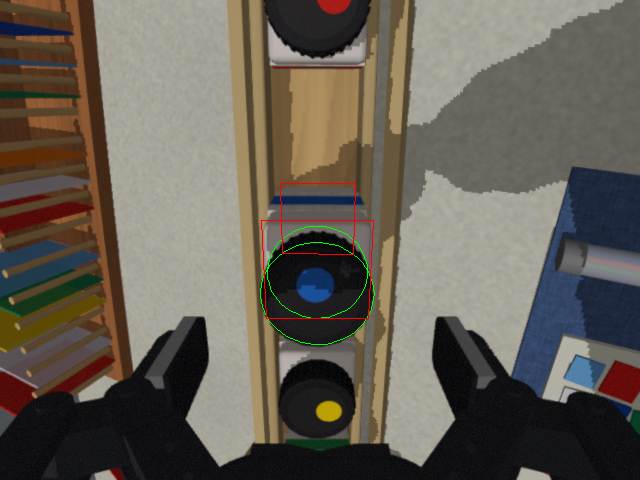

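The lid outline again matches (centre about (317,293)) and the blue label is in line, so the jar is upright. Descend and grip.

>>> drive_tool(delta_pos=[[0, 0, 1.2], [0, -0.05, 2.4], [0, -0.05, 3.6], [0, -0.05, 4.6], [0, -0.05, 4.8]], delta_rot=[[0, 0, 0], [0, 0, 0], [0, 0, 0], [0, 0, 0], [0, 0, 0]])

```text
clock: 10.95
tcp_pos: [0.4957, -0.0872, 0.1443]
eef_rot: [[0.075, -0.921, 0.383], [-0.997, -0.068, 0.03], [-0.002, -0.384, -0.923]]
wrist_force: [-0.8, -0.3, 0.9]
gripper_width: 0.0848
grip_force: 0.0
```

>>> drive_tool(delta_pos=[[0, 0, 0], [0, 0, 0]], delta_rot=[[0, 0, 0], [0, 0, 0]])

```text
clock: 11.15
tcp_pos: [0.496, -0.0867, 0.1459]
eef_rot: [[0.076, -0.92, 0.385], [-0.997, -0.069, 0.031], [-0.002, -0.386, -0.922]]
wrist_force: [-0.6, 0.2, 0.6]
gripper_width: 0.0851
grip_force: 0.0
```

```bash
B=.0 python3 go2.py 0 .102 .0 0 0 0
```

```text
t 11.15 q [ 15.4  -3.2 -49.5  11.2 -21.7 -20.6] target q [ 15.6  -3.3 -50.1  12.3 -21.1 -21.9] 3e-28
dpos [-0.08  0.02  0.07] drot [0.003 0.002 0.001] rows 0.028263256421350153
F [-0.636  0.25   0.565] tq [-0.118  1.261  0.02 ] w 0.08505483828285938
```

>>> drive_tool(delta_pos=[[-0.1, 0, 0], [-0.1, 0, 0], [-0.1, 0, 0], [-0.1, 0, 0], [-0.1, 0, 0]], delta_rot=[[0, 0, 0], [0, 0, 0], [0, 0, 0], [0, 0, 0], [0, 0, 0]], jaw=4.5, newtons=40)

```text
clock: 11.65
tcp_pos: [0.4963, -0.0853, 0.1464]
eef_rot: [[0.077, -0.919, 0.386], [-0.997, -0.07, 0.032], [-0.002, -0.388, -0.922]]
wrist_force: [-1.1, -0.0, 5.5]
gripper_width: 0.0508
grip_force: 41.2
```

>>> drive_tool(delta_pos=[[0, 0, 0], [0, 0, 0], [0, 0, 0], [0, 0, 0], [0, 0, 0]], delta_rot=[[0, 0, 0.1], [0, 0, 0.2], [0, 0, 0.3], [0, 0, 0.4], [0, 0, 0.5]])

```text
clock: 12.15
tcp_pos: [0.4961, -0.0853, 0.1462]
eef_rot: [[-0.377, -0.842, 0.386], [-0.907, 0.42, 0.031], [-0.189, -0.338, -0.922]]
wrist_force: [-2.2, 0.7, 5.5]
gripper_width: 0.0506
grip_force: 41.2
```

```bash
B=.0 python3 go2.py 0 .102 .0 0 0 .5
```

```text
t 12.15 q [ 15.6  -3.3 -49.6  11.4 -21.7 -49.9] target q [ 15.6  -3.3 -50.1  12.3 -21.1 -50.6] 8e-28
dpos [0.08 0.01 0.09] drot [ 0.004  0.001 -0.002] rows 0.02904336132892665
F [-2.173  0.714  5.489] tq [0.398 1.502 0.337] w 0.05062873994874598
```

Axial torque is about -0.11 N m, matching the thread drag. Keep turning.

>>> drive_tool(delta_pos=[[0, 0, 0], [0, 0, 0], [0, 0, 0], [0, 0, 0], [0, 0, 0]], delta_rot=[[0, 0, 0.12], [0, 0, 0.24], [0, 0, 0.36], [0, 0, 0.48], [0, 0, 0.6]])

```text
clock: 12.65
tcp_pos: [0.4958, -0.085, 0.1461]
eef_rot: [[-0.787, -0.482, 0.386], [-0.511, 0.859, 0.032], [-0.347, -0.172, -0.922]]
wrist_force: [-6.1, 6.4, 7.8]
gripper_width: 0.0506
grip_force: 41.5
```

```bash
cat > tq.py <<'E'
from rig import robot
s=robot.sense();print(s["clock"],"axial",s["torque"]@s["eef_rot"][:,2],"F",s["wrist_force"].round(1),"q6",s["joints"][5].round(1))
E
python3 tq.py
```

```text
12.65 axial -0.12807471199268972 F [-6.1  6.4  7.8] q6 -84.3
```

>>> drive_tool(delta_pos=[[0, 0, 0], [0, 0, 0], [0, 0, 0], [0, 0, 0], [0, 0, 0]], delta_rot=[[0, 0, 0.06], [0, 0, 0.12], [0, 0, 0.18], [0, 0, 0.24], [0, 0, 0.3]])

```text
clock: 13.15
tcp_pos: [0.4958, -0.0848, 0.1461]
eef_rot: [[-0.893, -0.23, 0.386], [-0.236, 0.971, 0.032], [-0.382, -0.062, -0.922]]
wrist_force: [-9.0, 6.3, 8.7]
gripper_width: 0.0511
grip_force: 41.6
```

```bash
python3 tq.py
```

```text
13.15 axial -0.16536364935992998 F [-9.   6.3  8.7] q6 -101.4
```

Turned 1.4 rad so far, with no firm stop yet.

>>> drive_tool(delta_pos=[[0, 0, 0], [0, 0, 0], [0, 0, 0], [0, 0, 0], [0, 0, 0]], delta_rot=[[0, 0, 0.05], [0, 0, 0.1], [0, 0, 0.15], [0, 0, 0.2], [0, 0, 0.25]])

```text
clock: 13.65
tcp_pos: [0.496, -0.0847, 0.1463]
eef_rot: [[-0.922, -0.003, 0.386], [0.011, 0.999, 0.032], [-0.386, 0.034, -0.922]]
wrist_force: [-7.3, 5.7, 7.8]
gripper_width: 0.0509
grip_force: 41.5
```

```bash
python3 tq.py
```

```text
13.65 axial -0.07252268415012098 F [-7.3  5.7  7.8] q6 -115.7
```

>>> drive_tool(delta_pos=[[0, 0, 0], [0, 0, 0], [0, 0, 0]], delta_rot=[[0, 0, 0.05], [0, 0, 0.1], [0, 0, 0.1]])

```text
clock: 13.95
tcp_pos: [0.4969, -0.0851, 0.1467]
eef_rot: [[-0.918, 0.088, 0.387], [0.108, 0.994, 0.032], [-0.382, 0.071, -0.921]]
wrist_force: [2.0, -1.0, 4.5]
gripper_width: 0.0509
grip_force: 41.9
```

```bash
python3 tq.py
```

```text
13.95 axial -0.41032151153128105 F [ 2.  -1.   4.5] q6 -121.3
```

>>> drive_tool(delta_pos=[[0, 0, 0], [0, 0, 0], [0, 0, 0], [0, 0, 0]], delta_rot=[[0, 0, 0.04], [0, 0, 0.08], [0, 0, 0.1], [0, 0, 0.1]])

```text
clock: 14.35
tcp_pos: [0.4956, -0.0852, 0.1461]
eef_rot: [[-0.906, 0.177, 0.385], [0.205, 0.978, 0.031], [-0.371, 0.107, -0.922]]
wrist_force: [-8.0, 4.1, 11.2]
gripper_width: 0.051
grip_force: 42.6
```

```bash
python3 tq.py
```

```text
14.35 axial -1.0079168966842156 F [-8.   4.1 11.2] q6 -126.9
```

A firm stop shows (about -1.0 N m), so the lid is tight. Release and retreat along the axis.

>>> drive_tool(delta_pos=[[0, 0, 0], [0, 0, 0], [0, 0, 0], [0, 0, 0], [0, 0, 0]], delta_rot=[[0, 0, 0], [0, 0, 0], [0, 0, 0], [0, 0, 0], [0, 0, 0]], jaw=8.5)

```text
clock: 14.85
tcp_pos: [0.4956, -0.0855, 0.1453]
eef_rot: [[-0.905, 0.18, 0.384], [0.208, 0.978, 0.031], [-0.37, 0.108, -0.923]]
wrist_force: [-0.1, -0.1, -0.1]
gripper_width: 0.085
grip_force: 0.0
```

>>> drive_tool(delta_pos=[[0, 0, -1], [0, 0, -3], [0, 0, -5], [0, 0, -7], [0, 0, -8]], delta_rot=[[0, 0, 0], [0, 0, 0], [0, 0, 0], [0, 0, 0], [0, 0, 0]])

```text
clock: 15.35
tcp_pos: [0.4649, -0.0879, 0.221]
eef_rot: [[-0.905, 0.18, 0.386], [0.208, 0.978, 0.032], [-0.372, 0.109, -0.922]]
wrist_force: [0.3, -0.4, 0.1]
gripper_width: 0.0852
grip_force: 0.0
```

```bash
python3 tq.py; python3 ov.py pics/w4.png; python3 -c "
import cv2;from rig import imaging
b=imaging.snapshot('side')['frame'];b=cv2.resize(b[165:335,230:335],None,fx=2.8,fy=2.8,interpolation=3)
w=cv2.imread('pics/w4.png');w=cv2.resize(w,(500,375));import numpy as np
im=np.zeros((480,800,3),np.uint8);im[:b.shape[0],:b.shape[1]]=b;im[:375,300:]=w;cv2.imwrite('pics/f.png',im)"
```

```text
15.35 axial -0.006685263008444653 F [ 0.3 -0.4  0.1] q6 -124.4
```

View pics/f.png

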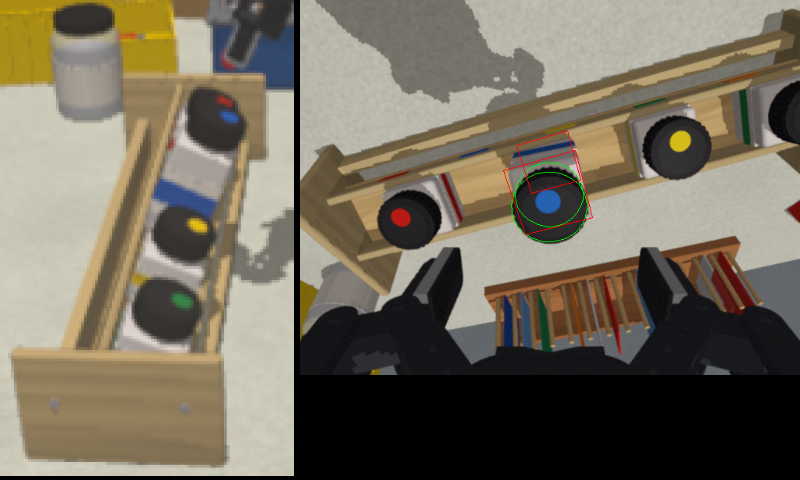

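The side view shows the tall jar upright between red and yellow. In the wrist view its blue dot is at (547,201), on the outline. Check each dot's angle in the lane frame against the tight lids.

Run:
```python
from ik import *; from rig import robot,imaging; import cv2
s=robot.sense();d=imaging.snapshot('wrist');hsv=cv2.cvtColor(d['frame'],cv2.COLOR_BGR2HSV)
K=d['intrinsics'];M=d['tool_from_camera'];C=s['eef_rot']
def back(u,z):
    xd=(np.array(u)-K[:2,2])/K[0,0];x=xd.copy()
    for _ in range(10): x=xd/(1+d['k1']*(x@x))
    r=L.T@C@M[:3,:3]@np.r_[x,1];c=L.T@(C@M[:3,3]+s['tcp_pos']-o);return c+r*(z-c[2])/r[2]
for n,u0,z,y in[("blue",(316,257),.128,P[6]-.028),("red",(129,278),.076,P[3]),("yellow",(486,181),.076,P[4])]:
    v,w=u0;p=hsv[w-25:w+25,v-25:v+25];m=(p[...,1]>120)&(p[...,2]>60);n_,l,st,ce=cv2.connectedComponentsWithStats(m.astype(np.uint8))
    k=1+st[1:,4].argmax();c=ce[k]+[v-25,w-25];X=back(c,z);e=X[:2]-[-.002,y]
    print(n,c.round(1),st[k,4],"dot-centre mm",(e*1e3).round(1),"angle",np.arctan2(e[1],e[0]).round(2))
```

```text
blue [316.6 257. ] 824 dot-centre mm [-5.3  0.3] angle 3.08
red [128.2 277.5] 501 dot-centre mm [-7.3  0.3] angle 3.1
yellow [486.2 179.7] 617 dot-centre mm [-7.1  1.5] angle 2.93
```

```bash
python3 -c "
from rig import robot;print(robot.sign_off())"
```

```text
the job is handed in; nothing more can be done
None
```

The tall jar is standing upright in its gap with its lid screwed to the firm stop, the short jars are where they were, and I handed the job in at about 15.5 s; the verdict was not shown.

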